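# Press the lid home on the sachet box

### The job

Lay the rectangular wooden lid squarely and centrally on the open rectangular white box, either way round, and press it down against the rubber seal until it sits level with its underside right down on the box's rim. Let go of it, and leave the round wooden lid where it lies.

Things in the scene. Friction and masses are not known exactly. Their poses are not given: they have to be found in the camera images.
- box_lid: The rectangular lid: a loose flat plate of plain light wood, 116 x 90 mm and 8 mm thick, about 0.1 kg, lying flat on the worktop the right way up. On its top, in the middle, stands one bar pull of the same wood, 60 mm long, 14 mm wide and 26 mm high (so its top is 34 mm above the lid's underside). Origin: centre of the underside; x along the long side and along the pull, y across the pull, z up.
- sachet_box: The box: an open, empty rectangular box of white ceramic, 96 x 70 mm outside and 45 mm high, walls 6 mm, fixed to the worktop. Origin: centre of its underside on the worktop; x along its long side, y along its short side, z up. The lid is 10 mm larger than the box on every side and lies flat on top of it; nothing guides it sideways.
- seal (a joint): How far the dark rubber ring (90 x 64 mm) in the box's mouth is pressed down, in m. At 0 it stands 6 mm above the rim (51 mm above the worktop) and holds a lid 6 mm too high; at 0.006 the lid touches the rim. Pressing takes about 6 N, plus 1 N for each 10 mm/s. The lid's weight does not move it, a lid set down or dropped only 1 to 2 mm; it stays where it was pressed.
- round_lid: The other lid, belonging to a round pot: a loose round plate of the same light wood, 90 mm across and 8 mm thick, with a bar pull 44 mm long, 14 mm wide and 26 mm high. Not wanted; to be left lying. Origin: centre of the underside; x along the pull, z up.

How it is judged:
By the outcome, as a careful person would: the job done as asked, in the order asked, and still so for the second after the job is handed in, with the robot touching nothing.
It also fails if it takes over 48 s, if anything falls off the work surface, if the arm or the gripper's body presses on something with over 40 N, if the wrist force passes 120 N, or if a joint passes its speed limit or range.

### The arm

A 7-joint arm with a two-finger parallel gripper is mounted at the origin on a cart in front of the work surface, level with it; the furniture and walls round the work are solid. World frame = base frame: x ahead of the robot, y to its left, z up, the work surface at z = 0. Lengths are in m, angles in rad, forces in N, time in s.
With the tool pointing down it reaches from about 0.425 to 0.925 m from the base axis. Payload 6.8 kg.
Tool frame: the origin (TCP) lies at the very end of the fingers, on their centre line; the grasp point (between the pads) lies 19 mm behind it; z points along the fingers, y is the line along which they close (so a half turn about z gives the same grasp; the last joint's range is limited). The gripper opens to 85 mm and grips with 20 to 120 N. Pads are 22 mm wide; open, the fingers measure 114 mm over their backs; the gripper's body (76 mm by 85 mm) begins 54 mm behind the grasp point. The pads swing forward as they close: fully open they stand 13 mm farther back than shut.
Start: joints at [1.123, 0.477, 0.022, 1.555, -0.011, 1.109, -0.083], TCP at [0.225, -0.636, 0.231] pointing down, gripper open.
Joint ranges: [-2.96, 2.96], [-0.34, 2.1], [-1.41, 1.46], [0.24, 2.44], [-1.37, 4.51], [0.17, 1.92], [-2.96, 2.96]. Speed limits (rad/s): [2.39, 2.39, 3.14, 3.14, 3.14, 3.14, 3.14].

### API

Orientations are given as a unit quaternion [w, x, y, z].
In Python, from station import bot gives the robot as it stands.
- The arm moves only by the tool apply_moves, never from a script. Its argument "deltas" is a list of rows, each a list of 3 entries, a list of its own where there are three numbers: the closure, from 0 (fully open) to 1 (shut), then the shift along the tool's x, y, z in units of 0.2 m (1.0 is 0.2 m), then the turn about the tool's z in units of 2 pi rad (1.0 is 2 pi rad). A call has 1 to 12 rows; each row is the pose to reach, as a shift and turn from the pose commanded when the call began, along the tool's axes at that moment, turning the shorter way round; what a row does not reach only later rows make up. A row lasts 1/10 s, in which the tool goes at most 50 mm and 8.59 degrees, less where a joint would pass 70% of its speed; a pose out of reach is approached as far as the arm can. A call with a number of a shift or a turn outside -1 to 1 is refused whole. A call with a gripper value outside its range is refused whole. The fingers move at their own pace and stop on an object; "squeeze" is the grip in N (left out, the last holds). Time passes only in rows, so rows that repeat a pose let the fingers close. It gives the time, the measured TCP pose, the force, the opening and the grip force at its end, in the units of the state.
- bot.get_obs(): the state, without advancing time (a new reading comes with each control period).
- bot.read_camera(name): name is "scene" or "top" or "wrist"; returns a dict with "color" (400x640x3 uint8, red, green, blue), "intrinsics" (3x3 intrinsics, pixels), "pose" (4x4, takes a point from camera to world coordinates); the wrist camera has in their place "hand_eye" (4x4, takes a point from camera to tool coordinates, whose origin is the TCP and whose axes are the flange's). Camera axes: x right, y down, z forward; pixel columns grow to the right and rows downward; lengths in m; the calibration is good to about 2 mm. A picture is of the moment at which its call begins: read the wrist's pose just before it. There is no depth.
- bot.hand_in(): hands the job in; it is judged then, once.
Trained networks look in a picture, given as the dict that the camera call returned (one of the last four; its "shot" number tells which), for a name from the list of things; names that differ only in an ending like _2 or _b are one class to them, and where a whole thing is asked for, a point or a joint stands for the part that bears it (a point fixed in the world has none). Each returns a list of dicts, best first, with "confidence" (0 to 1); they miss things now and then, are a little off and sometimes report something else, mostly with a low value. They report only what shows in the picture. A call takes as long as a camera call.
- bot.look_for(picture, target): "point" ([x, y, z] in m, in world coordinates, good to about 4 mm: the middle of the surface that is visible of it).
The state is a dict: "t": time; "q": joint angles; "joint_vel": joint speeds; "joint_torque": joint torques, N m; "eef_pos": TCP position; "tool_rot": TCP orientation; "contact_force": force on the tool from outside, world axes, zero at the start; "torque": the same for the moment, N m; "gripper_width": opening from 0.0 (shut) to 1.0 (fully open); "grasp_force": force on a finger pad.
Only numpy, scipy, OpenCV 4.12 (cv2) and the standard library are available. Lean on these libraries where they do the work, as an engineer would, in place of code of your own. Each camera call takes 0.05 s, during which the arm holds its last target. There are 200 camera calls.

## Working session

There is one attempt and no reset: what is moved stays moved. The work goes in short steps, Python scripts to look and compute and a tool call to move; the robot and the scene stay as the last step left them, time stands still between calls to the robot, and variables do not carry over. Pictures are saved under pics/ and viewed, at most 10 in all, crops included, and the job is handed in when it is done.

Besides the shell and the picture viewer there is one more tool, called after "Call:" by a JSON object that holds its "name" and its "arguments", one argument or row to a line. apply_moves: Moves the arm, as the interface text tells. Its arguments: {"type":"object","properties":{"deltas":{"type":"array","items":{"type":"array"}},"squeeze":{"type":"number"}},"required":["deltas"]}

```bash
mkdir -p pics; ls; python3 - <<'E'
from station import bot
import cv2,numpy as np
o=bot.get_obs();print(o)
for n in ("top","scene"):
    p=bot.read_camera(n)
    cv2.imwrite(f"pics/{n}0.png",p["color"][:,:,::-1])
    print(n,p["intrinsics"].tolist(),p["pose"].round(4).tolist())
    for t in ("box_lid","sachet_box","round_lid","seal"):
        print(t,[(np.round(d["point"],4).tolist(),round(d["confidence"],2)) for d in bot.look_for(p,t)[:3]])
E
```

```text
pics
{'t': 0.0, 'q': array([ 1.12292479,  0.47780953,  0.02236005,  1.55645679, -0.01147995,
        1.1092774 , -0.08306571]), 'joint_vel': array([-0.00067781,  0.00022074, -0.00040284,  0.00053087, -0.00042037,
       -0.00077831, -0.00016343]), 'joint_torque': array([-2.35485422e-04, -5.96464634e+01,  1.60795894e+00, -2.81197482e+01,
        1.24541923e-02,  9.36855358e-03, -8.62024223e-06]), 'eef_pos': array([ 0.22473115, -0.63586761,  0.23031753]), 'tool_rot': array([-8.80818018e-04,  9.85599726e-01,  1.69092723e-01, -2.33773407e-04]), 'contact_force': array([0.13582622, 0.32360167, 0.36761917]), 'torque': array([ 0.04581515,  0.00784214, -0.01845321]), 'grasp_force': 0.0, 'gripper_width': 1.0024289123844639}
top [[366.2667536658987, 0.0, 318.0078315445995], [0.0, 366.2667536658987, 199.75761219541715], [0.0, 0.0, 1.0]] [[-0.0166, -0.9813, 0.1917, 0.3067], [-0.9998, 0.0186, 0.0085, -0.2583], [-0.0119, -0.1915, -0.9814, 0.9164], [0.0, 0.0, 0.0, 1.0]]
box_lid [([0.4888, -0.3158, 0.0086], 0.75)]
sachet_box [([0.4511, -0.1413, 0.0042], 0.74)]
round_lid [([0.507, -0.4554, 0.0096], 0.87)]
seal [([0.4552, -0.1362, 0.0485], 0.8)]
scene [[376.4248672663735, 0.0, 316.3266892991156], [0.0, 376.4248672663735, 198.87869897625276], [0.0, 0.0, 1.0]] [[0.8726, -0.2118, 0.4402, 0.089], [-0.4878, -0.4263, 0.7618, -0.9156], [0.0262, -0.8794, -0.4753, 0.4689], [0.0, 0.0, 0.0, 1.0]]
box_lid [([0.4438, -0.3122, 0.0101], 0.43)]
sachet_box [([0.4066, -0.1843, 0.0221], 0.81)]
round_lid [([0.4991, -0.4642, 0.0106], 0.63), ([0.4057, -0.1863, 0.0235], 0.34)]
seal []
```

View pics/top0.png

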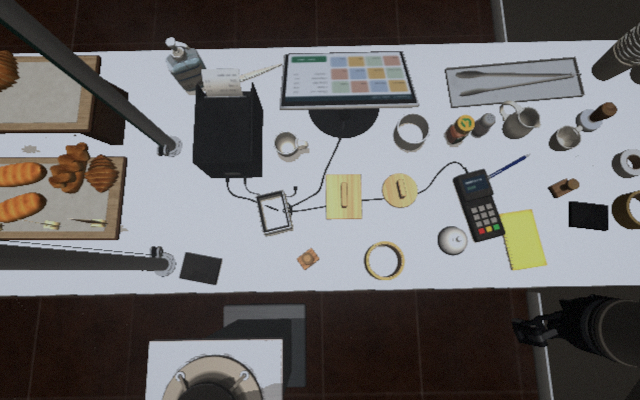

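View pics/scene0.png

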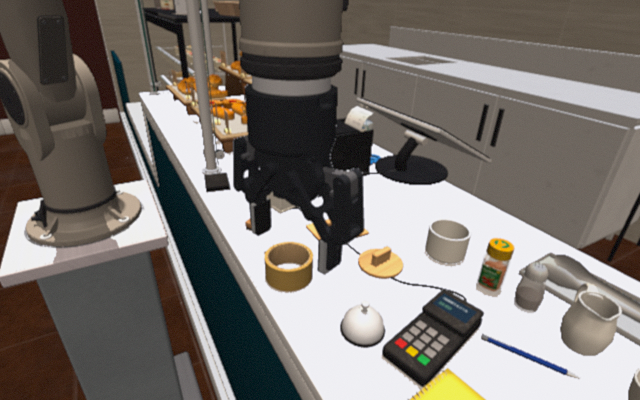

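Top view: the rectangular lid is at (344,196), its pull nearly along world x. The box is at (275,212), turned slightly the other way, and the round lid is at (400,190). I'll go above the lid next and look with the wrist camera.

```bash
cat > h.py <<'E'
from station import bot
import cv2,numpy as np
from scipy.spatial.transform import Rotation as R
def pose():
    o=bot.get_obs(); w,x,y,z=o["tool_rot"]
    T=np.eye(4);T[:3,:3]=R.from_quat([x,y,z,w]).as_matrix();T[:3,3]=o["eef_pos"];return T,o
def yaw(T): return np.degrees(np.arctan2(T[1,0],T[0,0]))
def go(p,yw=None):
    "shift units and turn units to reach p, tool-x yaw yw (deg, modulo 180)"
    T,_=pose(); s=T[:3,:3].T@(np.array(p)-T[:3,3])/0.2
    d=0 if yw is None else (yw-yaw(T)+90)%180-90
    print("pos",T[:3,3].round(4),"yaw",yaw(T).round(2),"shift",s.round(4),"turn",round(-d/360,4),"deg",round(d,2))
def shot(name):
    T,_=pose(); p=bot.read_camera("wrist"); C=T@p["hand_eye"]
    cv2.imwrite(f"pics/{name}.png",p["color"][:,:,::-1]); return p,C
def ray(K,C,uv,z):
    uv=np.atleast_2d(uv).astype(float); d=np.c_[uv,np.ones(len(uv))]@np.linalg.inv(K).T@C[:3,:3].T
    return C[:3,3]+d*((z-C[2,3])/d[:,2:])
def proj(K,C,P):
    q=(np.atleast_2d(P)-C[:3,3])@C[:3,:3]; q=q@K.T; return q[:,:2]/q[:,2:]
E
python3 - <<'E'
from h import *
p=bot.read_camera("wrist");print(p["hand_eye"].round(3).tolist(),p["intrinsics"][0].tolist())
go([0.47,-0.27,0.28],0)
E
```

```text
[[0.001, -0.946, -0.325, 0.083], [1.0, 0.001, 0.0, 0.0], [-0.0, -0.325, 0.946, -0.142], [0.0, 0.0, 0.0, 1.0]] [296.1254313526326, 0.0, 323.40190417833924]
pos [ 0.225  -0.6364  0.2313] yaw 19.47 shift [ 1.7657 -1.319  -0.2435] turn 0.0541 deg -19.47
```

Call:
{"name": "apply_moves", "arguments": {
  "deltas": [
    [0,[0.88,-0.66,-0.12],0],
    [0,[0.88,-0.66,-0.12],0],
    [0,[0.88,-0.66,-0.12],0],
    [0,[0.88,-0.66,-0.12],0],
    [0,[0.88,-0.66,-0.12],0],
    [0,[0.88,-0.66,-0.12],0]
  ]
}}

```text
t: 1.15
eef_pos: [0.3504, -0.4498, 0.2562]
tool_rot: [-0.0, 0.985, 0.173, 0.001]
contact_force: [-0.1, -0.1, 0.4]
gripper_width: 1.001
grasp_force: 0.0
```

Call:
{"name": "apply_moves", "arguments": {
  "deltas": [
    [0,[0.885,-0.66,-0.12],0.054],
    [0,[0.885,-0.66,-0.12],0.054],
    [0,[0.885,-0.66,-0.12],0.054],
    [0,[0.885,-0.66,-0.12],0.054],
    [0,[0.885,-0.66,-0.12],0.054],
    [0,[0.885,-0.66,-0.12],0.054],
    [0,[0.885,-0.66,-0.12],0.054],
    [0,[0.885,-0.66,-0.12],0.054],
    [0,[0.885,-0.66,-0.12],0.054]
  ]
}}

```text
t: 2.05
eef_pos: [0.4687, -0.2717, 0.2791]
tool_rot: [0.0, 1.0, -0.001, -0.0]
contact_force: [-0.9, 0.5, 0.7]
gripper_width: 0.999
grasp_force: 0.0
```

```bash
python3 - <<'E'
from h import *
p,C=shot("w1");T,o=pose();print(o["t"],T[:3,3],yaw(T),C.round(4).tolist())
for t in ("box_lid","sachet_box","seal","round_lid"):
    print(t,[(np.round(d["point"],4).tolist(),round(d["confidence"],2)) for d in bot.look_for(p,t)[:3]])
E
```

```text
2.1 [ 0.46885977 -0.27141611  0.27908903] -0.13626039392947117 [[-0.002, -0.9455, -0.3255, 0.5519], [-1.0, 0.0021, 0.0002, -0.2724], [0.0005, 0.3255, -0.9455, 0.4207], [0.0, 0.0, 0.0, 1.0]]
box_lid [([0.4965, -0.3137, 0.005], 0.59)]
sachet_box [([0.4497, -0.137, 0.0201], 0.59), ([0.4477, -0.1339, 0.0489], 0.39)]
seal [([0.4483, -0.1317, 0.0482], 0.69)]
round_lid [([0.5045, -0.4545, 0.0063], 0.7)]
```

View pics/w1.png

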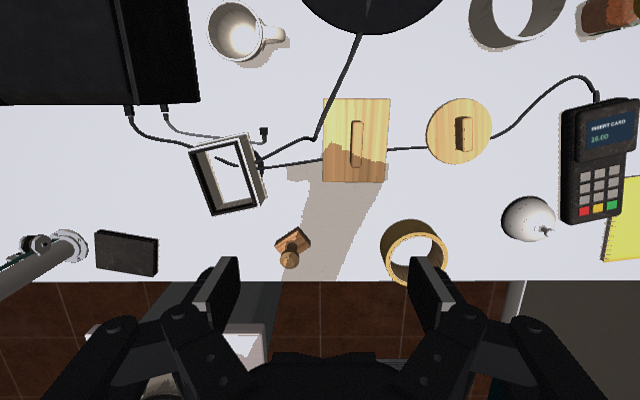

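The wrist view shows the box rim around (225,175), the lid at (356,140) with its pull at (357,145), and the round lid at (460,130). Next I'll fit both rectangles.

```bash
python3 - <<'E'
from h import *
p,C=shot("w2");K=p["intrinsics"];im=p["color"]
hsv=cv2.cvtColor(im,cv2.COLOR_RGB2HSV)
m=((hsv[:,:,0]>8)&(hsv[:,:,0]<32)&(hsv[:,:,1]>70)).astype(np.uint8)
m[:,:310]=0;m[:,405:]=0;m[:85]=0;m[195:]=0
c=max(cv2.findContours(m,0,1)[0],key=cv2.contourArea)
P=ray(K,C,c[:,0],.008)[:,:2]; r=cv2.minAreaRect((P*1000).astype(np.float32)); print("lid",r, cv2.minAreaRect(c))
x=im[120:225,175:285];x=cv2.resize(x,None,fx=7,fy=5.5,interpolation=cv2.INTER_CUBIC) if 0 else cv2.resize(x,None,fx=5.6,fy=5.6,interpolation=cv2.INTER_CUBIC)
cv2.imwrite("pics/zb.png",x[:,:,::-1])
E
```

```text
lid ((491.8927307128906, -315.406494140625), (114.02719116210938, 90.0526123046875), 0.01562550477683544) ((356.5, 140.5), (83.0, 67.0), 90.0)
```

View pics/zb.png

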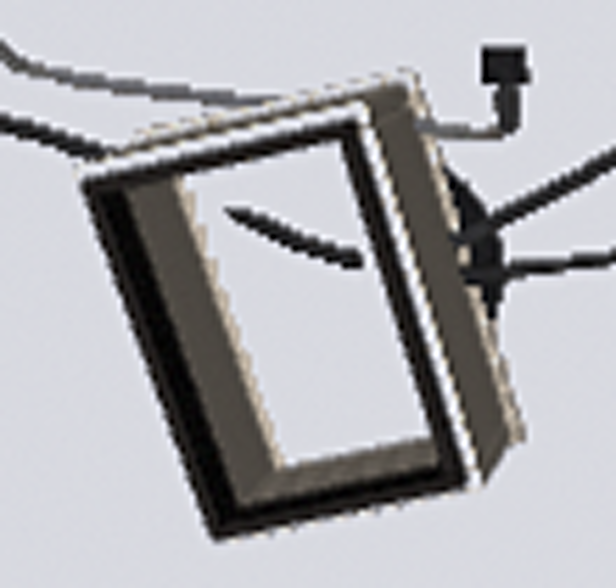

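```bash
python3 - <<'E'
from h import *
p,C=shot("w3");K=p["intrinsics"]
c=np.array([[83,183],[357,118],[467,484],[212,541]])/5.6+[174.6,119.6]
P=ray(K,C,c,.051);P=P[:,:2]*1000
print(P.round(1),P.mean(0),[np.linalg.norm(P[i]-P[i-1]).round(1) for i in range(4)])
for i in range(4):print(np.degrees(np.arctan2(*(P[i]-P[i-1])[::-1])).round(1))
go([.4919,-.3154,.15],0)
E
```

```text
[[ 485.9 -102.7]
 [ 500.3 -165.4]
 [ 413.9 -183.6]
 [ 399.2 -121.1]] [ 449.81018104 -143.17670838] [np.float64(88.6), np.float64(64.4), np.float64(88.3), np.float64(64.2)]
12.0
-77.0
-168.1
103.2
pos [ 0.4697 -0.2701  0.2793] yaw 0.01 shift [0.1111 0.2266 0.6464] turn 0.0 deg -0.01
```

Call:
{"name": "apply_moves", "arguments": {
  "deltas": [
    [0,[0.11,0.226,0.7],0],
    [0,[0.11,0.226,0.7],0],
    [0,[0.11,0.226,0.7],0],
    [0,[0.11,0.226,0.7],0],
    [0,[0.11,0.226,0.7],0],
    [0,[0.11,0.226,0.7],0]
  ]
}}

```text
t: 3.0
eef_pos: [0.4933, -0.315, 0.1418]
tool_rot: [0.001, 1.0, 0.001, 0.002]
contact_force: [0.4, 0.1, 0.1]
gripper_width: 0.999
grasp_force: 0.0
```

```bash
python3 - <<'E'
from h import *
p,C=shot("w4");K=p["intrinsics"];im=p["color"];T,o=pose();print(T[:3,3],yaw(T))
# overlay expected lid
for z,a,b in((.008,.058,.045),(.034,.03,.007)):
    q=proj(K,C,np.array([.4919,-.3154,z])+np.array([[a,b,0],[a,-b,0],[-a,-b,0],[-a,b,0]]))
    cv2.polylines(im,[q.round().astype(int)],True,(255,0,0) ,1)
q=proj(K,C,np.array([T[0,3],T[1,3],.034]));cv2.circle(im,tuple(int(v) for v in q[0]),3,(0,0,255),1)
cv2.imwrite("pics/w4o.png",im[:,:,::-1])
go([.4919,-.3154,.011],0)
E
```

```text
[ 0.49338484 -0.31509199  0.14213248] 0.06943760287696077
pos [ 0.4934 -0.3151  0.1421] yaw 0.07 shift [-1.010e-02  3.000e-04  6.556e-01] turn 0.0002 deg -0.07
```

View pics/w4o.png

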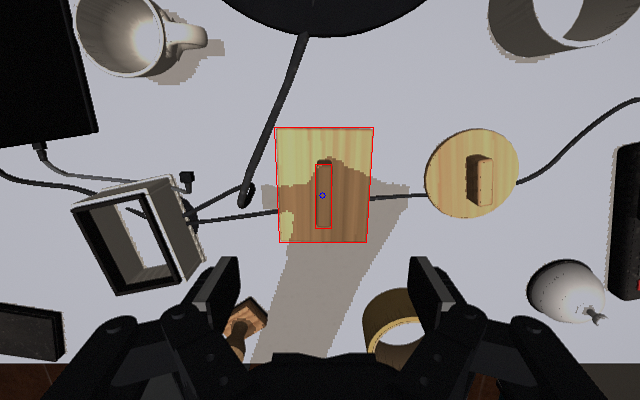

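The overlay matches the lid and pull outlines to a pixel, with the TCP over the pull at (322,195). I'll descend and grip.

Call:
{"name": "apply_moves", "arguments": {
  "deltas": [
    [0,[-0.007,0,0.3],0],
    [0,[-0.007,0,0.5],0],
    [0,[-0.007,0,0.6],0],
    [0,[-0.007,0,0.655],0],
    [0,[-0.007,0,0.655],0],
    [0.5,[-0.007,0,0.655],0],
    [0.85,[-0.007,0,0.655],0],
    [1,[-0.007,0,0.655],0],
    [1,[-0.007,0,0.655],0],
    [1,[-0.007,0,0.655],0],
    [1,[-0.007,0,0.655],0],
    [1,[-0.007,0,0.655],0]
  ],
  "squeeze": 60
}}

```text
t: 4.25
eef_pos: [0.4909, -0.3154, 0.009]
tool_rot: [0.0, 1.0, 0.0, 0.0]
contact_force: [-0.8, -0.2, 6.3]
gripper_width: 0.152
grasp_force: 60.1
```

Call:
{"name": "apply_moves", "arguments": {
  "deltas": [
    [1,[0,0,-0.1],0],
    [1,[0,0,-0.3],0],
    [1,[0,0,-0.5],0],
    [1,[0,0,-0.7],0],
    [1,[0,0,-0.7],0],
    [1,[0,0,-0.7],0]
  ]
}}

```text
t: 4.85
eef_pos: [0.4906, -0.3152, 0.1488]
tool_rot: [0.0, 1.0, 0.0, 0.001]
contact_force: [-0.7, 1.0, -1.5]
gripper_width: 0.152
grasp_force: 59.0
```

```bash
python3 - <<'E'
from h import *
p,C=shot("w5");K=p["intrinsics"];im=p["color"];T,o=pose();print(T[:3,3],yaw(T),o["contact_force"])
def rect(c,yw,z,a,b,col):
    c_,s_=np.cos(yw),np.sin(yw)
    q=np.array([[c[0]+c_*u-s_*v,c[1]+s_*u+c_*v,z] for u,v in((a,b),(a,-b),(-a,-b),(-a,b))])
    cv2.polylines(im,[proj(K,C,q).round().astype(int)],True,col,1)
y=np.radians(12.4)
rect((.4498,-.1432),y,.045,.048,.035,(255,0,0));rect((.4498,-.1432),y,.0,.048,.035,(0,0,255));rect((.4498,-.1432),y,.051,.045,.032,(0,255,0))
z=T[2,3]-.009
rect((.4919,-.3154),0,z+.008,.058,.045,(255,0,0));rect((.4919,-.3154),0,z+.034,.03,.007,(255,0,0))
x=cv2.resize(im[100:350,0:400],None,fx=2,fy=2,interpolation=cv2.INTER_NEAREST)
cv2.imwrite("pics/w5o.png",x[:,:,::-1])
go([.4498,-.1432,.15],12.4)
E
```

```text
[ 0.48972863 -0.31472164  0.1475226 ] 0.02928999194068007 [ 0.15486175 -0.62691536 -0.9456774 ]
pos [ 0.4897 -0.3147  0.1475] yaw 0.03 shift [-0.1992 -0.8577 -0.0117] turn -0.0344 deg 12.37
```

View pics/w5o.png

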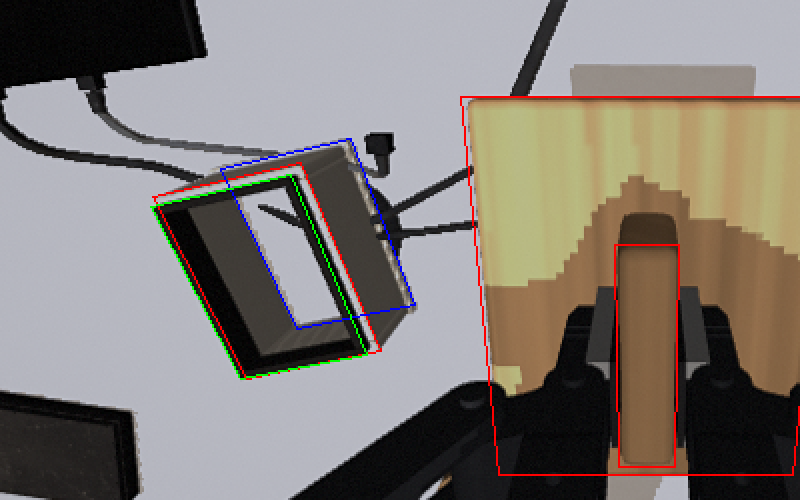

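The box overlay fits the picture, and the lid hangs level in the grip. I'll carry it over the box.

Call:
{"name": "apply_moves", "arguments": {
  "deltas": [
    [1,[-0.05,-0.21,0],-0.009],
    [1,[-0.1,-0.43,0],-0.017],
    [1,[-0.15,-0.65,0],-0.026],
    [1,[-0.204,-0.858,0],-0.0344],
    [1,[-0.204,-0.858,0],-0.0344],
    [1,[-0.204,-0.858,0],-0.0344],
    [1,[-0.204,-0.858,0.1],-0.0344],
    [1,[-0.204,-0.858,0.2],-0.0344],
    [1,[-0.204,-0.858,0.28],-0.0344],
    [1,[-0.204,-0.858,0.28],-0.0344],
    [1,[-0.204,-0.858,0.28],-0.0344]
  ]
}}

```text
t: 6.0
eef_pos: [0.4493, -0.1444, 0.0918]
tool_rot: [-0.0, 0.994, 0.107, -0.001]
contact_force: [-0.2, -0.2, -0.5]
gripper_width: 0.152
grasp_force: 59.0
```

```bash
python3 - <<'E'
from h import *
for i in range(3):
    p,C=shot("w6"); go([.4488,-.1434,.0625],12.4)
K=p["intrinsics"];im=p["color"];T,o=pose();print(o["contact_force"],o["grasp_force"])
def rect(T0,z,a,b,col):
    q=np.array([[u,v,0] for u,v in((a,b),(a,-b),(-a,-b),(-a,b))])
    q=q@R.from_euler('z',T0[2],degrees=True).as_matrix().T+[T0[0],T0[1],z]
    cv2.polylines(im,[proj(K,C,q).round().astype(int)],True,col,1)
B=(.4498,-.1432,12.4);z=T[2,3]-.009
rect(B,z+.008,.058,.045,(255,0,0));rect(B,z+.034,.03,.007,(255,0,0));rect(B,.045,.048,.035,(0,255,0));rect(B,0,.048,.035,(0,0,255))
cv2.imwrite("pics/w6o.png",cv2.resize(im[100:350,160:490],None,fx=2.4,fy=2.4,interpolation=cv2.INTER_NEAREST)[:,:,::-1])
E
```

```text
pos [ 0.4498 -0.1443  0.0924] yaw 12.33 shift [-0.004  -0.0056  0.1496] turn -0.0002 deg 0.07
pos [ 0.4501 -0.1442  0.0928] yaw 12.34 shift [-0.0055 -0.0053  0.1514] turn -0.0002 deg 0.06
pos [ 0.4502 -0.1441  0.093 ] yaw 12.36 shift [-0.0062 -0.0048  0.1523] turn -0.0001 deg 0.04
[ 0.26777431 -1.02078984 -0.8751629 ] 59.035152196884155
```

View pics/w6o.png

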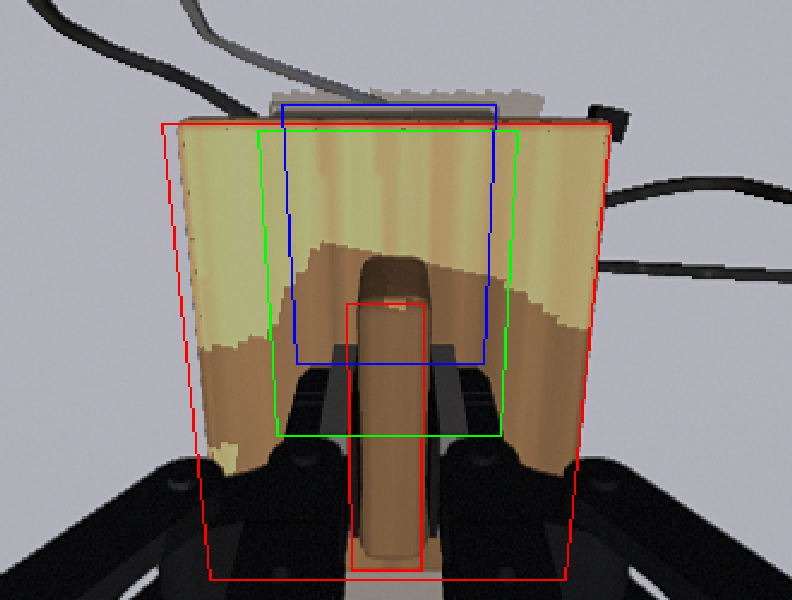

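The lid hangs about 6 mm lower in the grip than I assumed, because it slipped slightly at the lift. It also sits about 1.5 mm toward tool +y. I'll correct that and lower it slowly.

Call:
{"name": "apply_moves", "arguments": {
  "deltas": [
    [1,[-0.002,-0.007,0.02],0],
    [1,[-0.002,-0.007,0.05],0],
    [1,[-0.002,-0.007,0.07],0],
    [1,[-0.002,-0.007,0.085],0],
    [1,[-0.002,-0.007,0.095],0],
    [1,[-0.002,-0.007,0.105],0],
    [1,[-0.002,-0.007,0.115],0],
    [1,[-0.002,-0.007,0.12],0],
    [1,[-0.002,-0.007,0.12],0]
  ]
}}

```text
t: 7.05
eef_pos: [0.4488, -0.1422, 0.0682]
tool_rot: [-0.0, 0.994, 0.108, -0.0]
contact_force: [0.4, 0.0, -1.0]
gripper_width: 0.153
grasp_force: 59.0
```

Call:
{"name": "apply_moves", "arguments": {
  "deltas": [
    [1,[0,0,0.006],0],
    [1,[0,0,0.012],0],
    [1,[0,0,0.018],0],
    [1,[0,0,0.018],0]
  ]
}}

```text
t: 7.45
eef_pos: [0.4488, -0.1422, 0.0646]
tool_rot: [-0.0, 0.994, 0.108, -0.0]
contact_force: [0.3, 0.0, -0.1]
gripper_width: 0.151
grasp_force: 59.0
```

```bash
python3 - <<'E'
from h import *
from scipy.optimize import least_squares
p,C=shot("w7");K=p["intrinsics"];im=p["color"];T,o=pose();print(T[:3,3],yaw(T))
hsv=cv2.cvtColor(im,cv2.COLOR_RGB2HSV)
m=((hsv[:,:,0]>8)&(hsv[:,:,0]<32)&(hsv[:,:,1]>60)).astype(np.uint8)
L=[];Rr=[];
for v in range(165,260,5):
    u=np.flatnonzero(m[v,200:450])+200
    L.append((u[0]-.5,v));Rr.append((u[-1]+.5,v))
tp=[(u,np.flatnonzero(m[100:200,u])[0]+100-.5) for u in range(255,390,8)]
print(L[::4],Rr[::4],tp[::4])
# fit lid top-face edges: x,y,yaw,z ; front edge's visible side face gives slight bias
def res(s):
    x,y,a,z=s;c,n=np.cos(a),np.sin(a);out=[]
    for pts,k,off in((L,1,.045),(Rr,1,-.045),(tp,0,.058)):
        P=ray(K,C,pts,z)[:,:2]-[x,y]; l=P@np.array([[c,-n],[n,c]])
        out.append(l[:,k]-off)
    return np.concatenate(out)*1000
f=least_squares(res,[.45,-.143,.21,.06],loss="soft_l1");print(f.x[:2],np.degrees(f.x[2]),f.x[3],np.abs(f.fun).mean(),np.abs(f.fun).max())
E
```

```text
[ 0.44880819 -0.1421852   0.06461979] 12.41298745596035
[(np.float64(234.5), 165), (np.float64(236.5), 185), (np.float64(238.5), 205), (np.float64(240.5), 225), (np.float64(242.5), 245)] [(np.float64(413.5), 165), (np.float64(411.5), 185), (np.float64(409.5), 205), (np.float64(407.5), 225), (np.float64(404.5), 245)] [(255, np.float64(147.5)), (287, np.float64(147.5)), (319, np.float64(148.5)), (351, np.float64(148.5)), (383, np.float64(148.5))]
[ 0.4495847  -0.14240491] 11.98014951488204 0.06007444470457319 0.2086839565038234 4.240312649228834
```

The lid is within 1 mm and 0.5° of the box centre, with its underside at about 52 mm. I'll press down now.

Call:
{"name": "apply_moves", "arguments": {
  "deltas": [
    [1,[0,0.002,0.006],0],
    [1,[0,0.002,0.012],0],
    [1,[0,0.002,0.018],0],
    [1,[0,0.002,0.024],0],
    [1,[0,0.002,0.03],0],
    [1,[0,0.002,0.035],0],
    [1,[0,0.002,0.035],0]
  ]
}}

```text
t: 8.2
eef_pos: [0.4489, -0.1426, 0.0578]
tool_rot: [0.0, 0.994, 0.108, -0.0]
contact_force: [-1.1, 0.7, 3.1]
gripper_width: 0.155
grasp_force: 59.7
```

Call:
{"name": "apply_moves", "arguments": {
  "deltas": [
    [1,[0,0,0.005],0],
    [1,[0,0,0.01],0],
    [1,[0,0,0.015],0],
    [1,[0,0,0.015],0]
  ]
}}

```text
t: 8.6
eef_pos: [0.449, -0.1426, 0.0548]
tool_rot: [0.0, 0.994, 0.108, 0.0]
contact_force: [-2.1, 0.8, 3.4]
gripper_width: 0.153
grasp_force: 59.7
```

Call:
{"name": "apply_moves", "arguments": {
  "deltas": [
    [1,[0,0,0.005],0],
    [1,[0,0,0.01],0],
    [1,[0,0,0.015],0],
    [1,[0,0,0.015],0]
  ]
}}

```text
t: 9.0
eef_pos: [0.4489, -0.1426, 0.0538]
tool_rot: [0.0, 0.994, 0.108, -0.0]
contact_force: [-10.6, 3.0, 33.9]
gripper_width: 0.148
grasp_force: 64.1
```

```bash
cat > fit.py <<'E'
from h import *
from scipy.optimize import least_squares
p,C=shot("w8");K=p["intrinsics"];im=p["color"];T,o=pose();print(o["t"],T[:3,3],yaw(T),o["contact_force"])
hsv=cv2.cvtColor(im,cv2.COLOR_RGB2HSV)
m=((hsv[:,:,0]>8)&(hsv[:,:,0]<32)&(hsv[:,:,1]>60)).astype(np.uint8)
L=[];Rr=[]
for v in range(165,255,5):
    u=np.flatnonzero(m[v,200:450])+200
    L.append((u[0]-.5,v));Rr.append((u[-1]+.5,v))
tp=[(u,np.flatnonzero(m[100:200,u])[0]+100-.5) for u in range(255,390,8)]
def res(s):
    x,y,a,z=s;c,n=np.cos(a),np.sin(a);out=[]
    for pts,k,off in((L,1,.045),(Rr,1,-.045),(tp,0,.058)):
        P=ray(K,C,pts,z)[:,:2]-[x,y]; l=P@np.array([[c,-n],[n,c]])
        out.append(l[:,k]-off)
    return np.concatenate(out)*1000
f=least_squares(res,[.45,-.143,.21,.06],loss="soft_l1");print(f.x[:2],np.degrees(f.x[2]),f.x[3],np.abs(f.fun).mean(),np.abs(f.fun).max())
E
python3 fit.py
```

```text
9.05 [ 0.44893974 -0.14259052  0.05382992] 12.39880778755306 [-10.02964721   2.69281145  34.26871505]
[ 0.44959308 -0.14293503] 12.12343584211364 0.04972500829227126 0.47322225772370785 11.92120857759342
```

Call:
{"name": "apply_moves", "arguments": {
  "deltas": [
    [1,[0,0,-0.006],0],
    [1,[0,0,-0.009],0],
    [0.8,[0,0,-0.009],0],
    [0.7,[0,0,-0.009],0],
    [0.6,[0,0,-0.009],0],
    [0.5,[0,0,-0.009],0],
    [0.5,[0,0,-0.009],0],
    [0.5,[0,0,-0.05],0],
    [0.5,[0,0,-0.2],0],
    [0.5,[0,0,-0.4],0],
    [0.5,[0,0,-0.4],0],
    [0.5,[0,0,-0.4],0]
  ],
  "squeeze": 20
}}

```text
t: 10.25
eef_pos: [0.4497, -0.1428, 0.1329]
tool_rot: [0.001, 0.994, 0.108, 0.001]
contact_force: [-0.3, -0.0, -0.9]
gripper_width: 0.498
grasp_force: 0.0
```

```bash
python3 - <<'E'
from h import *
p,C=shot("w9");K=p["intrinsics"];im=p["color"];T,o=pose();print(o["t"],T[:3,3],o["contact_force"])
def rect(T0,z,a,b,col):
    q=np.array([[u,v,0] for u,v in((a,b),(a,-b),(-a,-b),(-a,b))])
    q=q@R.from_euler('z',T0[2],degrees=True).as_matrix().T+[T0[0],T0[1],z]
    cv2.polylines(im,[proj(K,C,q).round().astype(int)],True,col,1)
B=(.4498,-.1432,12.4)
rect(B,.053,.058,.045,(255,0,0));rect(B,.079,.03,.007,(255,0,0));rect(B,.045,.048,.035,(0,255,0));rect(B,0,.048,.035,(0,0,255))
cv2.imwrite("pics/w9o.png",cv2.resize(im[100:350,160:490],None,fx=2.4,fy=2.4,interpolation=cv2.INTER_NEAREST)[:,:,::-1])
E
```

```text
10.3 [ 0.44876651 -0.14262867  0.13182724] [ 0.17404162 -0.29308978 -1.0294639 ]
```

View pics/w9o.png

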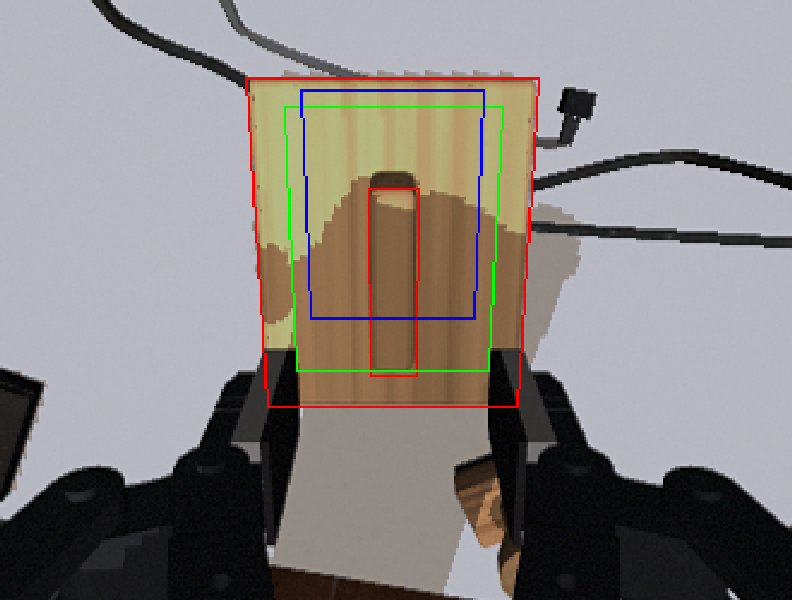

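The lid coincides with the target outline at rim height. I'll confirm seating by pressing on top of the pull (expected at z = 79 mm) with the fingers shut.

Call:
{"name": "apply_moves", "arguments": {
  "deltas": [
    [1,[0,0,0],0],
    [1,[0,0,0],0],
    [1,[0,0,0],0],
    [1,[0,0,0],0],
    [1,[0,0,0.1],0],
    [1,[0,0,0.2],0],
    [1,[0,0,0.24],0],
    [1,[0,0,0.25],0],
    [1,[0,0,0.257],0],
    [1,[0,0,0.263],0],
    [1,[0,0,0.263],0]
  ]
}}

```text
t: 11.4
eef_pos: [0.4494, -0.1427, 0.0796]
tool_rot: [0.0, 0.994, 0.108, 0.0]
contact_force: [-0.7, 0.0, 0.4]
gripper_width: 0.001
grasp_force: 0.0
```

Call:
{"name": "apply_moves", "arguments": {
  "deltas": [
    [1,[0,0,0.003],0],
    [1,[0,0,0.006],0],
    [1,[0,0,0.009],0],
    [1,[0,0,0.009],0]
  ]
}}

```text
t: 11.8
eef_pos: [0.4494, -0.1427, 0.079]
tool_rot: [0.0, 0.994, 0.108, 0.0]
contact_force: [-6.1, 2.3, 18.8]
gripper_width: 0.003
grasp_force: 9.3
```

It stops firmly at exactly 79 mm. I'll check that it is level at both ends of the pull.

Call:
{"name": "apply_moves", "arguments": {
  "deltas": [
    [1,[0,0,-0.03],0],
    [1,[0.1,0,-0.03],0],
    [1,[0.1,0,-0.03],0],
    [1,[0.1,0,-0.015],0],
    [1,[0.1,0,-0.006],0],
    [1,[0.1,0,-0.003],0],
    [1,[0.1,0,-0.001],0],
    [1,[0.1,0,-0.001],0]
  ]
}}

```text
t: 12.6
eef_pos: [0.4679, -0.1384, 0.079]
tool_rot: [0.0, 0.994, 0.108, -0.0]
contact_force: [-6.6, 1.2, 22.5]
gripper_width: -0.003
grasp_force: 11.5
```

Call:
{"name": "apply_moves", "arguments": {
  "deltas": [
    [1,[0,0,-0.03],0],
    [1,[-0.2,0,-0.03],0],
    [1,[-0.2,0,-0.03],0],
    [1,[-0.2,0,-0.015],0],
    [1,[-0.2,0,-0.006],0],
    [1,[-0.2,0,-0.003],0],
    [1,[-0.2,0,0],0],
    [1,[-0.2,0,0],0]
  ]
}}

```text
t: 13.4
eef_pos: [0.4293, -0.1471, 0.079]
tool_rot: [0.0, 0.994, 0.108, -0.001]
contact_force: [-9.8, 1.0, 28.3]
gripper_width: 0.001
grasp_force: 14.6
```

Call:
{"name": "apply_moves", "arguments": {
  "deltas": [
    [1,[0,0,-0.1],0],
    [1,[0,0,-0.3],0],
    [1,[0,0,-0.6],0],
    [1,[0,0,-0.8],0],
    [1,[0,0,-0.8],0],
    [1,[0,0,-0.8],0]
  ]
}}

```text
t: 14.0
eef_pos: [0.4307, -0.1469, 0.2386]
tool_rot: [0.001, 0.994, 0.108, 0.001]
contact_force: [-0.6, -0.2, -0.5]
gripper_width: -0.001
grasp_force: 0.0
```

```bash
python3 - <<'E'
from h import *
p=bot.read_camera("scene");C=p["pose"];K=p["intrinsics"];im=p["color"]
q,Cw=shot("w10");w=q["color"]
def rect(im,K,C,T0,z,a,b,col):
    q=np.array([[u,v,0] for u,v in((a,b),(a,-b),(-a,-b),(-a,b))])
    q=q@R.from_euler('z',T0[2],degrees=True).as_matrix().T+[T0[0],T0[1],z]
    cv2.polylines(im,[proj(K,C,q).round().astype(int)],True,col,1)
rect(w,q["intrinsics"],Cw,(.4498,-.1432,12.4),.053,.058,.045,(255,0,0))
cv2.imwrite("pics/end.png",np.hstack([im[130:330,180:480],w[50:250,180:480]])[:,:,::-1])
E
```

```text
(no output)
```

View pics/end.png

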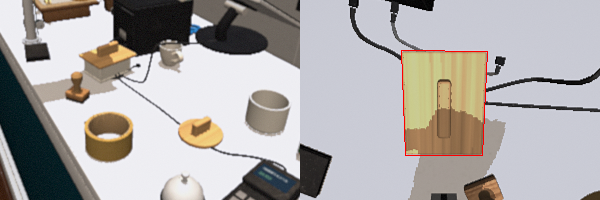

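The lid stops at 79 mm at both ends of the pull, so it is level and seated. In the picture it lies centred on the box, the round lid is untouched and the gripper is clear.

```bash
python3 -c "
from station import bot;print(bot.hand_in())"
```

```text
the job is handed in; nothing more can be done
None
```

The rectangular lid is on the box, centred to about 1 mm, pressed level down to the rim and released; the round lid was not touched, and the job was handed in at about 14 s of the 48 s allowed.

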